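Slide the chrome cup holder onto its shelf track

ROBOT

A 6-joint arm with a two-finger parallel gripper is mounted at the origin on the work surface. World frame = base frame: x ahead of the robot, y to its left, z up, the work surface at z = 0. Lengths are in m, angles in rad, forces in N, time in s.
With the tool pointing down it reaches from about 0.25 to 0.775 m from the base axis. Payload 4 kg.
Tool frame: the origin (TCP) lies midway between the tips of the shut fingers; the grasp point (between the pads) lies 19 mm behind it; z points along the fingers, y is the line along which they close (so a half turn about z gives the same grasp; the last joint's range is limited). The gripper opens to 94 mm and grips with 3 to 60 N. Pads are 16 mm wide; open, the fingers measure 119 mm over their backs; the gripper's body (75 mm by 177 mm) begins 78 mm behind the grasp point.
Start: joints at [1.024, 0.087, 1.371, -0, 1.684, -0.103], TCP at [0.236, 0.497, 0.206] pointing down, gripper open.
Joint ranges: [-3.1, 3.1], [-0.76, 2.03], [0.27, 2.55], [-1.08, 4.22], [0.17, 2.65], [-2.57, 2.57]. Speed limits (rad/s): [2.79, 2.79, 3.14, 3.14, 3.14, 3.14].

INTERFACE

Orientations are given as [roll, pitch, yaw] about the fixed x, y, z axes, in that order (R = Rz(yaw) Ry(pitch) Rx(roll)).
In Python, from bench import get_obs, snapshot, close_job gives the robot as it stands. The module is installed in compiled form; this text tells all that it offers.
- The arm moves only by the tool drive_tool, never from a script. Its argument "commands" is a list of rows, each a list of 6 numbers: the shift along the tool's x, y, z in units of 0.04 m (1.0 is 0.04 m), then the turn, a rotation vector about the tool's x, y, z in units of 0.1 rad (1.0 is 0.1 rad). In form: [[dx, dy, dz, wx, wy, wz], ...]. A call has 1 to 20 rows; each row shifts and turns the commanded pose from where the row before left it, along the tool's axes as they then stand; what a row does not reach is not made up. A row lasts 1/8 s, in which the tool goes at most 62.5 mm and 10.7 degrees, less where a joint would pass 70% of its speed; a pose out of reach is approached as far as the arm can. A call with a number of a shift or a turn outside -1 to 1 is refused whole. A call with a gripper value outside its range is refused whole. "gripper" is the closure, from 0 (fully open) to 1 (shut), set as the call begins (left out, the last holds). The fingers move at their own pace and stop on an object; the grip force is fixed at half the most. Time passes only in rows, so rows that do not move let the fingers close. It gives the time, the measured TCP pose, the force, the opening and the grip force at its end, in the units of the state.
- get_obs(): the state, without advancing time (a new reading comes with each control period).
- snapshot(name): name is "scene" or "top" or "wrist"; returns a dict with "image" (480x640x3 uint8, blue, green, red), "range_z" (480x640 float32, m along the optical axis (not along the pixel's ray), 0 where there is no reading), "fx", "fy", "cx", "cy" (pixels), "k1" (the pictures are not rectified: a ray, as slopes to the right and down, at radius r is drawn at 1 + k1 r^2 times it, then the intrinsics apply), "rvec" (rotation vector, rad) and "tvec" (3), from world to camera coordinates, as OpenCV has them. Camera axes: x right, y down, z forward; pixel columns grow to the right and rows downward; lengths in m; the calibration is good to about 2 mm. A picture is of the moment at which its call begins.
- close_job(): hands the job in; it is judged then, once.
The state is a dict: "time": time; "joint_positions": joint angles; "qvel": joint speeds; "joint_torque": joint torques, N m; "tool_pos": TCP position; "ee_rot": TCP orientation; "wrist_force": force on the tool from outside, world axes, zero at the start; "wrist_torque": the same for the moment, N m; "width": finger opening in m; "finger_force": force on a finger pad.
Only numpy, scipy, OpenCV 4.12 (cv2) and the standard library are available. Lean on these libraries where they do the work, as an engineer would, in place of code of your own. Each camera call takes 0.05 s, during which the arm holds its last target. There are 200 camera calls.

TASK

Mount the chrome twin cup holder on the teak shelf board: bring its flat foot in at the open, flared end of the dark track and slide it under the lips until it is fully home against the white end stop, then let go. Leave the glass, bowl, snack cups, jar and tin standing where they are.

Things in the scene. Friction and masses are not known exactly. Their poses are not given: they have to be found in the camera images.
- cup_holder: Loose chrome holder, about 0.28 kg, upright on the work surface. Origin: centre of the foot's underside; z up, x along the foot. Foot 64 (x) by 40 (y) by 6 mm; on it a web 40 (x) by 14 (y) mm up to height 40, then a square post. Two empty wire rings (6 mm wire, 58 mm outside) at height 48, centred 38 mm to +y and -y, reach 67 mm from the post. Same when turned by half a turn.
- holder_post (a point): Middle of the grip post, 95 mm above the underside of the foot, on the holder's vertical line; axes as the holder's. The post is 20 by 20 mm, sides along x and y, from height 40 to 115 mm. Grip here, above the rings.
- shelf_board: Fixed teak board 120 wide (y), from x = -130 to +125 mm, 20 mm high, on the work surface. Origin on its underside, on the middle line. x axis: the direction in which the foot slides in. A dark track runs along y = 0 from x = -20 (open end) to +110 mm (face of the white end stop, 18 mm high). The bare board from x = -130 to -42 mm is free to set the foot down. Nothing springs or latches.
- track_mouth (a point): Middle of the track's open end, at the board top, which is the track's floor (20 mm above the work surface); axes as the board's. Track: 46 mm wide inside; lips from 11 to 15 mm above the floor leave a slot 22 mm wide for the web. Before the open end two lipless flared guides, 11 mm high, start 22 mm out, about 65 mm apart.
- track_home (a point): Where the centre of the foot's underside lies when the holder is fully home against the end stop: 98 mm to +x of track_mouth, at the height of the board top; axes as the board's.
- tumbler: Loose glass tumbler, 68 mm across, 75 mm high; origin centre of underside. May stand in either of the two places right of the board, the cup holder in the other.
- pinch_bowl: Loose pale green bowl, 90 mm across, 38 mm high; origin centre of underside. Bystander.
- snack_cup_a: Loose closed red snack cup with white lid, 68 mm across, 59 mm high; origin centre of underside. Bystander.
- snack_cup_b: A second snack cup, the same. Bystander.
- jar: Loose amber jar with a wooden cap, 68 mm across, 110 mm high; origin centre of underside. Bystander.
- tea_tin: Loose blue tin 70 by 90 by 110 mm high; origin centre of underside. Bystander.
Things that resemble listed ones, but are neither listed nor needed, are in the scene too. What is shaped like the cup_holder but green or red is not meant.

How it is judged:
On the way:
1. The foot has entered the open end of the track, under the lips (x of cup_holder in the frame of track_home between -0.11 and -0.02 m and y of cup_holder in the frame of track_home between -0.006 and 0.006 m and z of cup_holder in the frame of track_home between -0.004 and 0.007 m and angle between cup_holder's own z axis and vertical below 0.12 rad and angle between the x axis of cup_holder and the x axis of shelf_board, either way round below 0.15 rad).
At the end, for the whole second after the job is handed in: The holder stands upright (within 0.12 rad) with its foot under the lips of the track, within 5 mm of fully home against the end stop, within 6 mm of the track's middle line and 0.15 rad of its direction, let go and at rest (x of cup_holder in the frame of track_home between -0.005 and 0.005 m and y of cup_holder in the frame of track_home between -0.006 and 0.006 m and z of cup_holder in the frame of track_home between -0.004 and 0.007 m and angle between cup_holder's own z axis and vertical below 0.12 rad and angle between the x axis of cup_holder and the x axis of shelf_board, either way round below 0.15 rad and linear speed of cup_holder below 0.02 m/s); the robot touches nothing.
It fails at once if the glass tumbler is shoved more than 30 mm or knocked over (distance of tumbler from where it was at the start of the episode above 0.03 m or angle between tumbler's own z axis and vertical above 0.5 rad).
It fails at once if the bowl, a snack cup, the jar or the tin is shoved more than 30 mm or knocked over (distance of any of pinch_bowl, snack_cup_a, snack_cup_b, jar, tea_tin from where it was at the start of the episode above 0.03 m or angle between any of pinch_bowl, snack_cup_a, snack_cup_b, jar, tea_tin's own z axis and vertical above 0.5 rad).
It also fails if it takes over 48 s, if anything falls off the work surface, if the arm or the gripper's body presses on something with over 40 N, if the wrist force passes 120 N, or if a joint passes its speed limit or range.

## Working session

There is one attempt and no reset: what is moved stays moved. The work goes in short steps, Python scripts to look and compute and a tool call to move; the robot and the scene stay as the last step left them, time stands still between calls to the robot, and variables do not carry over. Pictures are saved under pics/ and viewed, at most 10 in all, crops included, and the job is handed in when it is done.

Besides the shell and the picture viewer there is one more tool, called after "Emit:" as name(argument=value, ...) on one line, values as JSON. drive_tool: Moves the arm, as the interface text tells. Its arguments: {"type":"object","properties":{"commands":{"type":"array"},"gripper":{"type":"number"}},"required":["commands"]}

```bash
mkdir -p pics
cat > h.py <<'E'
import numpy as np, cv2
from bench import get_obs, snapshot, close_job
def save(n,s,crop=None):
    im=s["image"]; cv2.imwrite(f"pics/{n}.png",im)
def rays(s,uv):
    uv=np.asarray(uv,float).reshape(-1,2); d=np.array([s["k1"],0,0,0,0],float)
    K=np.array([[s["fx"],0,s["cx"]],[0,s["fy"],s["cy"]],[0,0,1]])
    n=cv2.undistortPoints(uv[:,None],K,d)[:,0]
    R=cv2.Rodrigues(np.array(s["rvec"],float))[0]; t=np.array(s["tvec"],float).ravel()
    return -R.T@t, np.c_[n,np.ones(len(n))]@R, n
def plane(s,uv,z):
    o,d,_=rays(s,uv); return o+d*((z-o[2])/d[:,2])[:,None]
def cloud(s):
    v,u=np.mgrid[0:480,0:640]; o,d,_=rays(s,np.c_[u.ravel(),v.ravel()])
    return (o+d*s["range_z"].ravel()[:,None]).reshape(480,640,3)
E
python3 - <<'E'
from h import *
for n in("scene","top"):
    s=snapshot(n); save(n,s); print(n,s["fx"],s["k1"],rays(s,[[320,240]])[:2])
o=get_obs();print(o["time"],o["tool_pos"],o["ee_rot"],o["width"])
E
```

```text
scene 578.2311259575848 -0.12415118377781459 (array([1.19894981, 0.92217992, 1.10740589]), array([[-0.44723812, -0.59577992, -0.66725989]]))
top 459.9880809099399 -0.09319395257284599 (array([0.33192758, 0.02312473, 1.3036954 ]), array([[ 0.19396027,  0.03877392, -0.98034683]]))
0.1 [0.23587825 0.49630908 0.20445075] [-3.13964967e+00 -2.04535186e-04  2.69782265e+00] 0.09390407463237328
```

View pics/scene.png

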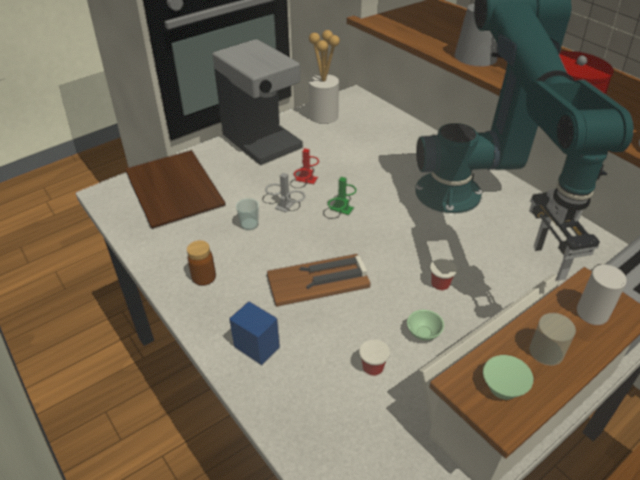

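View pics/top.png

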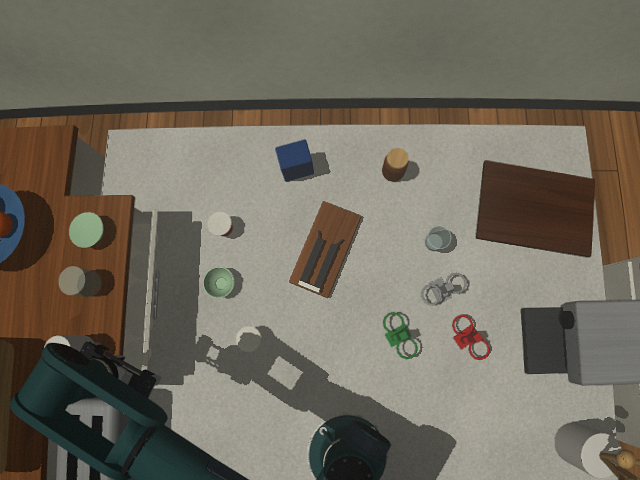

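The top view shows the chrome holder at about (445,289), with rings running lower-left to upper-right. The board is around (326,250), with the white stop at (310,287) at the end near the robot and the open end facing away. The glass is at (438,239), and the red and green decoys are below the holder.

```bash
cat > m.py <<'E'
from h import *
s=snapshot("top"); im=s["image"]; P=cloud(s)
hsv=cv2.cvtColor(im,cv2.COLOR_BGR2HSV)
# board
sub=np.zeros((480,640),np.uint8); sub[190:310,275:375]=1
wood=((hsv[...,1]>70)&(sub>0)).astype(np.uint8)
c=max(cv2.findContours(cv2.morphologyEx(wood,cv2.MORPH_CLOSE,np.ones((9,9))),0,2)[0],key=cv2.contourArea)
w=plane(s,c[:,0],0.02)[:,:2]
r=cv2.minAreaRect((w*1000).astype(np.float32)); print("board",r,cv2.boxPoints(r).tolist())
st=((im.min(2)>150)&(hsv[...,1]<70)&(sub>0)&(cv2.dilate(wood,np.ones((5,5)))>0)); 
n,l,stt,cc=cv2.connectedComponentsWithStats(st.astype(np.uint8)); 
for i in range(1,n):
  if stt[i,4]>15: print("white",stt[i],plane(s,cc[i],.038))
dk=((hsv[...,2]<75)&(sub>0)).astype(np.uint8)
n,l,stt,cc=cv2.connectedComponentsWithStats(dk)
for i in range(1,n):
  if stt[i,4]>40:
    v,u=np.nonzero(l==i); rr=cv2.minAreaRect((plane(s,np.c_[u,v],.035)[:,:2]*1000).astype(np.float32)); print("dark",stt[i],rr)
# holder cloud
for nm,reg in(("top",(slice(260,315),slice(410,480))),):
  Q=P[reg].reshape(-1,3)
  for a,b in((.035,.062),(.09,.125)):
    q=Q[(Q[:,2]>a)&(Q[:,2]<b)]; print(nm,a,len(q)); 
    if len(q)>4: print(np.median(q,0),cv2.minAreaRect((q[:,:2]*1000).astype(np.float32)))
cv2.imwrite("pics/c1.png",np.hstack([cv2.resize(im[190:310,270:380],None,fx=4,fy=4,interpolation=2),cv2.resize(im[250:330,405:485],(480,480),interpolation=2)])[:, :] if False else cv2.resize(im[225:325,400:490],(720,800)) [:600])
S=snapshot("scene"); PS=cloud(S)[165:215,255:302].reshape(-1,3)
for a,b in((.035,.062),(.09,.125)):
    q=PS[(PS[:,2]>a)&(PS[:,2]<b)]; print("scene",a,len(q)); 
    if len(q)>4: print(np.median(q,0),cv2.minAreaRect((q[:,:2]*1000).astype(np.float32)))
a=cv2.resize(im[190:310,275:375],(400,480),interpolation=2); b=cv2.resize(im[257:317,410:475],(400,480),interpolation=2)
cv2.imwrite("pics/c1.png",np.hstack([a,b]))
E
python3 m.py
```

```text
board ((562.4588012695312, 59.378082275390625), (120.3614501953125, 255.48550415039062), 67.76780700683594) [[421.442626953125, 52.004173278808594], [657.9349365234375, -44.66156768798828], [703.4749755859375, 66.75199127197266], [466.982666015625, 163.417724609375]]
white [347 209  16   7  22] [[ 0.66481461 -0.02435667  0.038     ]]
white [298 244   6  11  16] [[0.55758278 0.12756034 0.038     ]]
white [288 266   9  21  33] [[0.47826321 0.15345685 0.038     ]]
white [299 281  20  11  71] [[0.45277391 0.10414921 0.038     ]]
white [298 287  25  12  44] [[0.43604828 0.10017856 0.038     ]]
dark [300 230  27  55 484] ((535.713134765625, 89.32968139648438), (33.64995574951172, 152.3790740966797), 71.1327896118164)
dark [313 239  32  54 490] ((515.7468872070312, 51.21395492553711), (30.572511672973633, 161.90103149414062), 66.7463607788086)
top 0.035 295
[ 0.44059397 -0.25680696  0.05110324] ((441.7340087890625, -268.05755615234375), (121.86869049072266, 105.68759155273438), 73.6639404296875)
top 0.09 78
[ 0.44194466 -0.26083914  0.11490541] ((443.1143493652344, -262.4409484863281), (19.511960983276367, 20.840312957763672), 26.205991744995117)
scene 0.035 248
[ 0.44808514 -0.25624381  0.05057761] ((437.1738586425781, -268.782958984375), (275.1467590332031, 122.85931396484375), 37.944210052490234)
scene 0.09 78
[ 0.44577048 -0.25931136  0.10687054] ((443.1365966796875, -259.82135009765625), (28.65746307373047, 21.39098358154297), 36.60255432128906)
```

View pics/c1.png

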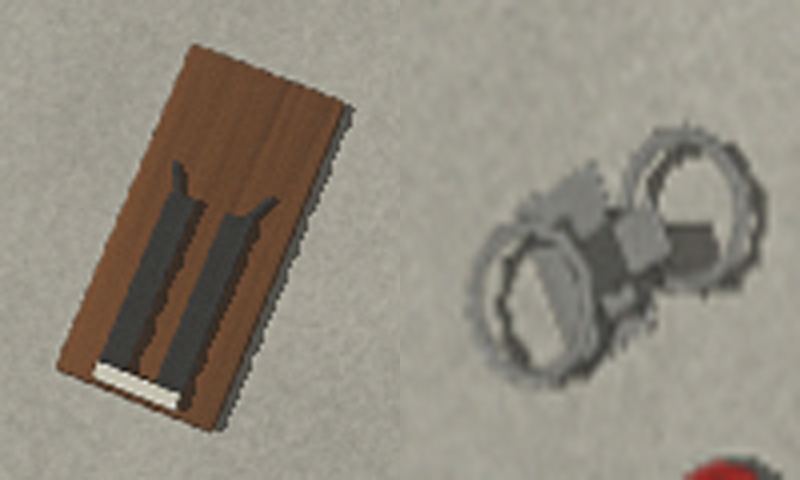

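The crop shows the bare part of the board at the upper end, the flared guides at (175,165)–(275,200), and the white stop at (140,385). The board rectangle comes out at 120.4 × 255.5 mm, which matches the given size. The post top lies at z=0.115, 20 mm square. Next I check the rings and the neighbours.

```bash
cat >> h.py <<'E'
from scipy.spatial.transform import Rotation as Ro
U=np.array([-.9257,.3784]); O=np.array([.5601,.0603]); HOME=O+.078*U
def go(x,y,z,yaw):
    o=get_obs(); R=Ro.from_euler("xyz",o["ee_rot"]); G=Ro.from_euler("xyz",[np.pi,0,np.radians(yaw)])
    w=(R.inv()*G).as_rotvec(); d=np.array([x,y,z])-o["tool_pos"]
    print("t",o["time"],"pos",o["tool_pos"],"rpy",np.degrees(o["ee_rot"]),"W",o["width"],"F",o["wrist_force"],o["finger_force"])
    print("turn first",w/.1,"then shift",G.inv().apply(d)/.04,"| shift before turn",R.inv().apply(d)/.04)
E
python3 - <<'E'
from h import *
s=snapshot("top")
c=plane(s,[[433.1,294.9],[457.9,282.9]],.048); print(c,c.mean(0),np.linalg.norm(c[0]-c[1]),np.degrees(np.arctan2(*(c[1]-c[0])[[1,0]]))+90)
P=cloud(s)
for n,b in(("glass",(222,255,420,458)),("green",(305,362,380,425)),("red",(310,362,448,495))):
    q=P[b[0]:b[1],b[2]:b[3]].reshape(-1,3); q=q[(q[:,2]>.02)&(q[:,2]<.13)]; print(n,q.min(0),q.max(0))
m=P[260:315,410:480].reshape(-1,3); m=m[(m[:,2]>.109)&(m[:,2]<.125)]; print(len(m),cv2.minAreaRect((m[:,:2]*1000).astype(np.float32)),m.mean(0))
print(HOME,O-.086*U); go(.443,-.262,.2,116)
E
```

```text
[[ 0.42688779 -0.23557226  0.048     ]
 [ 0.45919274 -0.30512715  0.048     ]] [ 0.44304026 -0.2703497   0.048     ] 0.07669089530930279 24.912629254019137
glass [ 0.5494131  -0.28523899  0.02061486] [ 0.61551424 -0.21870967  0.08408934]
green [ 0.25948387 -0.18652482  0.02388237] [ 0.3813498 -0.0971263  0.1211268]
red [ 0.25497012 -0.38205456  0.02029467] [ 0.37479367 -0.2831563   0.12198215]
63 ((443.39996337890625, -263.0214538574219), (19.429363250732422, 20.02328872680664), 25.634157180786133) [ 0.44312228 -0.26259381  0.11600281]
[0.4878954 0.0898152] [0.6397102 0.0277576]
t 0.25 pos [0.23602066 0.49651203 0.20491216] rpy [-1.79940233e+02 -5.69919627e-03  1.54573013e+02] W 0.09377613593778145 F [-0.33794486 -0.10572345  0.36383301] 0.0
turn first [-1.03691085e-02  2.55446110e-03  6.73226076e+00] then shift [-19.31199673  -3.6619498    0.12280406] | shift before turn [-12.81513858 -14.90408025   0.13707626]
```

Emit:
drive_tool(commands=[[0, 0, 0, 0, 0, 0.95], [0, 0, 0, 0, 0, 0.95], [0, 0, 0, 0, 0, 0.95], [0, 0, 0, 0, 0, 0.95], [0, 0, 0, 0, 0, 0.95], [0, 0, 0, 0, 0, 0.95], [0, 0, 0, 0, 0, 0.95]], gripper=0.4)

```text
time: 1.12
tool_pos: [0.2361, 0.4966, 0.2053]
ee_rot: [-3.141, 0.0, 2.03]
wrist_force: [-0.2, 0.1, 0.1]
width: 0.0565
finger_force: 0.0
```

Emit:
drive_tool(commands=[[-1, -0.19, 0, 0, 0, 0], [-1, -0.19, 0, 0, 0, 0], [-1, -0.19, 0, 0, 0, 0], [-1, -0.19, 0, 0, 0, 0], [-1, -0.19, 0, 0, 0, 0], [-1, -0.19, 0, 0, 0, 0], [-1, -0.19, 0, 0, 0, 0], [-1, -0.19, 0, 0, 0, 0], [-1, -0.19, 0, 0, 0, 0], [-1, -0.19, 0, 0, 0, 0], [-1, -0.19, 0, 0, 0, 0], [-1, -0.19, 0, 0, 0, 0], [-1, -0.19, 0, 0, 0, 0], [-1, -0.19, 0, 0, 0, 0], [-1, -0.19, 0, 0, 0, 0], [-1, -0.19, 0, 0, 0, 0], [-1, -0.19, 0, 0, 0, 0], [-1, -0.19, 0, 0, 0, 0], [-1, -0.19, 0, 0, 0, 0], [0, 0, 0, 0, 0, 0]])

```text
time: 3.62
tool_pos: [0.4456, -0.25, 0.2045]
ee_rot: [-3.141, -0.001, 2.03]
wrist_force: [0.1, 0.4, 0.2]
width: 0.0566
finger_force: 0.0
```

Run:
```python
from h import *
go(.443,-.263,.2,116)
s=snapshot("wrist"); save("w1",s); P=cloud(s).reshape(-1,3)
hs=cv2.cvtColor(s["image"],cv2.COLOR_BGR2HSV)[...,1].ravel()
ok=(s["range_z"].ravel()>0)&(np.hypot(P[:,0]-.443,P[:,1]+.266)<.09)&(hs<70)
for a,b in((.108,.125),(.06,.105),(.042,.058),(.003,.012)):
    q=P[ok&(P[:,2]>a)&(P[:,2]<b)]
    if len(q)>4: print(a,len(q),q.mean(0),cv2.minAreaRect((q[:,:2]*1000).astype(np.float32)))
```

```text
t 3.625 pos [ 0.44559477 -0.24997336  0.20447598] rpy [-1.79944716e+02 -7.35872293e-02  1.16286975e+02] W 0.05664556187359613 F [0.09555541 0.35072543 0.1742892 ] 0.0
turn first [-0.00968103 -0.0128192   0.05009282] then shift [-0.26426998 -0.2010666   0.11189954] | shift before turn [-0.2634031  -0.20227997  0.11175656]
0.108 747 [ 0.44195935 -0.26020241  0.11443955] ((442.31134033203125, -261.2905578613281), (19.835594177246094, 20.551441192626953), 24.616315841674805)
0.06 366 [ 0.43847686 -0.25243583  0.08385228] ((438.3171691894531, -252.84963989257812), (19.435258865356445, 2.0659499168395996), 25.925710678100586)
0.042 2295 [ 0.44018988 -0.25629782  0.05030928] ((439.6273498535156, -266.9376525878906), (118.50202178955078, 114.1154556274414), 64.68793487548828)
0.003 1225 [ 0.44117952 -0.2577451   0.00583912] ((442.32354736328125, -261.1943664550781), (64.11024475097656, 40.28205490112305), 24.06202507019043)
```

View pics/w1.png

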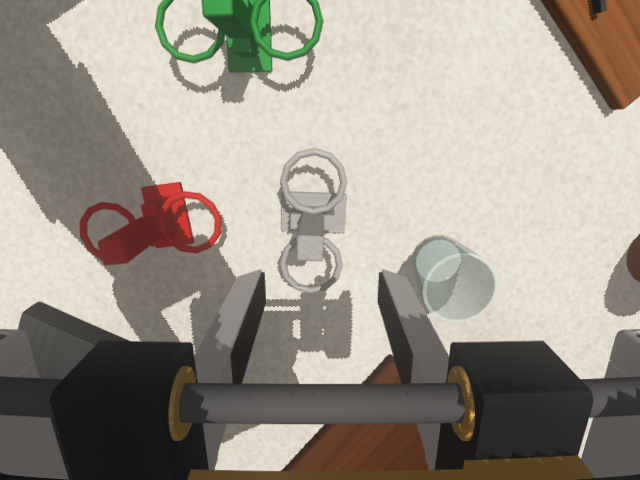

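The wrist view shows the holder centred between the fingers. Its post top is at (310,235), the rings at (313,180) and (310,263), and the glass at (455,275) is outside the right finger. The foot measures 64 × 40 mm at (0.4423, −0.2612), yaw about 24.6°. Next I descend and grip.

Emit:
drive_tool(commands=[[-0.22, -0.19, 0, 0, 0, 0.3], [0, 0, 0, 0, 0, 0], [0, 0, 0.6, 0, 0, 0], [0, 0, 0.6, 0, 0, 0], [0, 0, 0.6, 0, 0, 0], [0, 0, 0.6, 0, 0, 0], [0, 0, 0.5, 0, 0, 0], [0, 0, 0.3, 0, 0, 0], [0, 0, 0, 0, 0, 0], [0, 0, 0, 0, 0, 0]])

```text
time: 4.92
tool_pos: [0.4434, -0.2595, 0.0785]
ee_rot: [3.141, 0.002, 2.003]
wrist_force: [0.0, -0.1, -1.2]
width: 0.0565
finger_force: 0.0
```

Emit:
drive_tool(commands=[[0, 0, 0, 0, 0, 0], [0, 0, 0, 0, 0, 0], [0, 0, 0, 0, 0, 0], [0, 0, 0, 0, 0, 0], [0, 0, 0, 0, 0, 0], [0, 0, 0, 0, 0, 0], [0, 0, 0, 0, 0, 0], [0, 0, 0, 0, 0, 0]], gripper=1)

```text
time: 5.92
tool_pos: [0.4425, -0.2593, 0.0773]
ee_rot: [-3.141, -0.0, 2.003]
wrist_force: [-1.3, -0.5, 0.0]
width: 0.0203
finger_force: 30.0
```

Emit:
drive_tool(commands=[[0, 0, -0.5, 0, 0, 0], [0, 0, -0.8, 0, 0, 0], [0, 0, -0.9, 0, 0, 0], [0, 0, -0.8, 0, 0, 0], [0.2, 0.35, 0, 0, 0, 0], [0.5, 0.84, 0, 0, 0, 0], [0.5, 0.84, 0, 0, 0, 0], [0.5, 0.84, 0, 0, 0, 0], [0.5, 0.84, 0, 0, 0, 0], [0.5, 0.84, 0, 0, 0, 0], [0.5, 0.84, 0, 0, 0, 0], [0.5, 0.84, 0, 0, 0, 0], [0.5, 0.84, 0, 0, 0, 0], [0.25, 0.42, 0, 0, 0, 0]])

```text
time: 7.68
tool_pos: [0.64, 0.031, 0.1939]
ee_rot: [-3.137, -0.003, 2.006]
wrist_force: [-0.2, -0.5, -3.4]
width: 0.0202
finger_force: 30.0
```

Emit:
drive_tool(commands=[[0, 0, 0, 0, 0, 0.5], [0, 0, 0, 0, 0, 0.8], [0, 0, 0, 0, 0, 0.8], [0, 0, 0, 0, 0, 0.8], [0, 0, 0, 0, 0, 0.8], [0, 0, 0, 0, 0, 0.8], [0, 0, 0, 0, 0, 0.8], [0, 0, 0, 0, 0, 0.8], [0, 0, 0, 0, 0, 0.8], [0, 0, 0, 0, 0, 0.8], [0, 0, 0, 0, 0, 0.5], [0, 0, 0, 0, 0, 0], [0, 0, 0, 0, 0, 0], [0, 0, 0, 0, 0, 0]])

```text
time: 9.43
tool_pos: [0.6402, 0.0279, 0.1971]
ee_rot: [-3.141, 0.0, 1.183]
wrist_force: [1.1, -0.4, -3.2]
width: 0.0196
finger_force: 30.0
```

Run:
```python
from h import *
t=O-.086*U; go(*t,.15,67.77)
s=snapshot("wrist"); save("w2",s); P=cloud(s).reshape(-1,3); p=get_obs()["tool_pos"]
H=cv2.cvtColor(s["image"],cv2.COLOR_BGR2HSV).reshape(-1,3); r=s["range_z"].ravel()>0
zf=p[2]-.0773
q=P[r&(np.abs(P[:,2]-zf-.006)<.005)&(np.hypot(P[:,0]-p[0],P[:,1]-p[1])<.05)]
print("foot z",zf,len(q),q.mean(0),cv2.minAreaRect((q[:,:2]*1000).astype(np.float32)))
q=P[r&(np.abs(P[:,2]-.035)<.008)&(H[:,2]<90)&(np.hypot(P[:,0]-O[0],P[:,1]-O[1])<.15)]
if len(q): print("lips",len(q),q.mean(0),cv2.minAreaRect((q[:,:2]*1000).astype(np.float32)))
```

```text
t 9.425 pos [0.64017987 0.02788359 0.19711577] rpy [-1.79967344e+02  6.36626588e-03  6.77880394e+01] W 0.01960318588988841 F [ 1.08897963 -0.43080582 -3.2377417 ] 29.98852640390396
turn first [-0.00569938  0.00111202  0.00314815] then shift [-0.00735777 -0.00967729  1.17789431] | shift before turn [-0.00722384 -0.00900826  1.17790045]
foot z 0.11998832057845792 2431 [0.64058569 0.03209073 0.12576215] ((638.5017700195312, 26.498268127441406), (40.13827896118164, 64.1397933959961), 67.78205108642578)
lips 1659 [0.53679537 0.07776901 0.03428287] ((528.8363647460938, 77.81443786621094), (72.24681091308594, 152.30319213867188), 67.4002914428711)
```

View pics/w2.png

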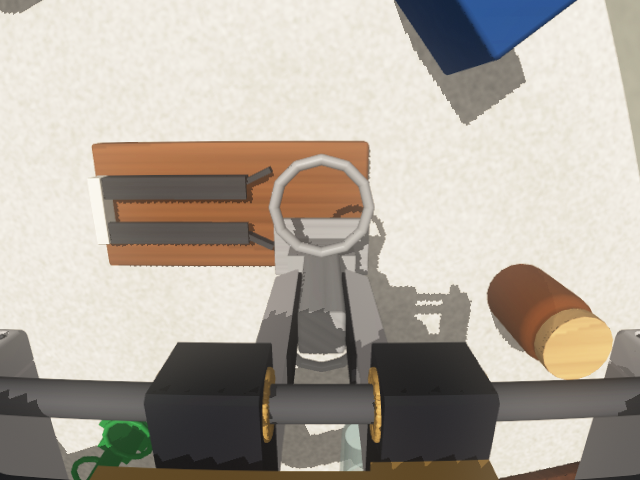

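The wrist view shows the foot gripped squarely at (320,245), above the bare end of the board, with the two lips at (175,187) and (180,234). Next I compare the middle lines of foot and track within this one view.

```bash
cat > lat.py <<'E'
from h import *
p=get_obs()["tool_pos"]; N=np.array([-U[1],U[0]])
for cam in("wrist","top"):
    s=snapshot(cam); P=cloud(s).reshape(-1,3); r=s["range_z"].ravel()>0
    H=cv2.cvtColor(s["image"],cv2.COLOR_BGR2HSV).reshape(-1,3)
    B=np.c_[(P[:,:2]-O)@U,(P[:,:2]-O)@N]*1000
    dk=r&(H[:,2]<95)&(abs(P[:,2]-.035)<.006)&(abs(B[:,1])<45)
    for a in(0,25,50,75):
        q=B[dk&(B[:,0]>a)&(B[:,0]<a+25)]
        L=q[q[:,1]>0,1];K=q[q[:,1]<0,1]
        if len(L)>8 and len(K)>8: print(cam,a,len(q),"lips y",np.percentile(L,[2,98]),np.percentile(K,[2,98]))
    zf=p[2]-.0773
    q=B[r&(abs(P[:,2]-zf-.006)<.004)&(np.hypot(P[:,0]-p[0],P[:,1]-p[1])<.05)]
    if len(q)>30: print(cam,"foot",len(q),"x",np.percentile(q[:,0],[1,99]),"y",np.percentile(q[:,1],[1,99]))
print("tcp board",(p[:2]-O)@U*1000,(p[:2]-O)@N*1000,p[2])
E
python3 lat.py
```

```text
wrist 0 1198 lips y [ 9.57745114 28.81115552] [-32.51842544 -13.54826711]
wrist 25 1222 lips y [ 8.99594339 28.82316895] [-32.67164674 -12.86127445]
wrist 50 1197 lips y [ 8.8023982  28.88176784] [-32.8589868 -12.9679166]
wrist 75 411 lips y [ 8.71718044 26.8779275 ] [-33.16980936 -12.93744291]
wrist foot 2414 x [-117.01672019  -53.79563469] y [-18.25859271  20.29839176]
top foot 48 x [-113.81100614  -56.98808616] y [11.74702347 23.16232565]
tcp board -86.47737103550935 -0.30887565572463055 0.1972883205784579
```

Emit:
drive_tool(commands=[[0.05, 0, 0.4, 0, 0, 0], [0, 0, 0.6, 0, 0, 0], [0, 0, 0.6, 0, 0, 0], [0, 0, 0.5, 0, 0, 0], [0, 0, 0.3, 0, 0, 0], [0, 0, 0, 0, 0, 0], [0, 0, 0, 0, 0, 0], [0, 0, 0, 0, 0, 0]])

```text
time: 10.58
tool_pos: [0.642, 0.0297, 0.103]
ee_rot: [3.139, -0.001, 1.183]
wrist_force: [0.4, -0.0, -4.2]
width: 0.0199
finger_force: 30.0
```

```bash
python3 lat.py; python3 -c "
from h import *
go(*(O-.086*U),.1,67.77)"
```

```text
wrist 0 2145 lips y [ 9.10775618 27.86741844] [-32.56647995 -13.36056143]
wrist 25 2101 lips y [ 9.21453703 28.20784986] [-32.65766108 -13.42000324]
wrist 50 2063 lips y [ 9.27887582 28.14219237] [-32.79903246 -13.39059288]
wrist 75 1573 lips y [ 8.93754721 27.76850478] [-32.94074239 -13.38834997]
wrist foot 2414 x [-118.06495055  -54.87095702] y [-20.62723985  17.84295846]
top foot 37 x [-113.66964751  -56.96273834] y [ 9.92659856 23.4972051 ]
tcp board -87.3601956290564 -2.628163368565933 0.10298155665266572
t 10.675 pos [0.64164743 0.02970714 0.1025559 ] rpy [ 1.79901142e+02 -4.21606753e-02  6.77683895e+01] W 0.019902333794283113 F [-0.9912129  -0.70898855 -2.71572411] 29.988501369953156
turn first [ 0.01725404 -0.00735818 -0.00028744] then shift [-0.06343859 -0.026392    0.06389758] | shift before turn [-0.06348634 -0.02650034  0.06380526]
```

Emit:
drive_tool(commands=[[0.02, 0, 0.08, 0, 0, 0], [0, 0, 0, 0, 0, 0], [0, -0.2, 0, 0, 0, 0], [0, -0.2, 0, 0, 0, 0], [0, -0.2, 0, 0, 0, 0], [0, -0.2, 0, 0, 0, 0], [0, -0.2, 0, 0, 0, 0], [0, -0.15, 0, 0, 0, 0], [0, -0.15, 0, 0, 0, 0], [0, -0.15, 0, 0, 0, 0], [0, -0.15, 0, 0, 0, 0], [0, -0.15, 0, 0, 0, 0], [0, -0.15, 0, 0, 0, 0], [0, -0.15, 0, 0, 0, 0], [0, 0, 0, 0, 0, 0], [0, 0, 0, 0, 0, 0]])

```text
time: 12.68
tool_pos: [0.5656, 0.0614, 0.0984]
ee_rot: [3.141, -0.0, 1.183]
wrist_force: [-0.0, 0.3, -4.0]
width: 0.0195
finger_force: 30.0
```

```bash
python3 lat.py; python3 -c "
from h import *
go(*HOME,.099,67.77)"
```

```text
wrist 0 707 lips y [ 8.88432783 14.45921787] [-33.04069745 -13.58655752]
wrist 25 1404 lips y [ 8.9694168 28.7936263] [-33.09517512 -12.91764745]
wrist 50 1361 lips y [ 9.02391468 27.67680606] [-33.09869736 -12.92348234]
wrist 75 206 lips y [ 8.92649668 19.2808366 ] [-33.24821869 -14.04175829]
wrist foot 1650 x [-38.19069323  31.72819586] y [-38.21729891  17.29134029]
top 50 93 lips y [11.67586508 30.29242003] [-31.12000939 -11.84816468]
top 75 73 lips y [10.93499417 28.91221438] [-30.99975028 -11.81877513]
top foot 41 x [-46.6515372   21.88747558] y [ 8.8124947  42.60770412]
tcp board -4.697876968797719 -3.156735968670182 0.0983783195325461
t 12.775 pos [0.56570721 0.06139749 0.09830318] rpy [ 1.79986285e+02 -7.03764073e-03  6.77612348e+01] W 0.019838063046425693 F [ 0.60276773  0.64833435 -3.97609654] 29.988439679145813
turn first [ 0.00239379 -0.00122812 -0.00152995] then shift [-0.07831744 -2.06948516 -0.01742056] | shift before turn [-0.07863189 -2.06946892 -0.01792558]
```

The foot is in, with no contact force. I continue towards the stop.

Emit:
drive_tool(commands=[[0, -0.15, 0, 0, 0, 0], [0, -0.15, 0, 0, 0, 0], [0, -0.15, 0, 0, 0, 0], [0, -0.15, 0, 0, 0, 0], [0, -0.15, 0, 0, 0, 0], [0, -0.15, 0, 0, 0, 0], [0, -0.15, 0, 0, 0, 0], [0, -0.15, 0, 0, 0, 0], [0, -0.15, 0, 0, 0, 0], [0, -0.15, 0, 0, 0, 0], [0, -0.15, 0, 0, 0, 0], [0, -0.15, 0, 0, 0, 0], [0, -0.1, 0, 0, 0, 0], [0, 0, 0, 0, 0, 0], [0, 0, 0, 0, 0, 0]])

```text
time: 14.65
tool_pos: [0.4953, 0.0902, 0.0983]
ee_rot: [3.141, -0.0, 1.183]
wrist_force: [0.1, -0.3, -3.9]
width: 0.0196
finger_force: 30.0
```

Emit:
drive_tool(commands=[[0, -0.05, 0, 0, 0, 0], [0, -0.05, 0, 0, 0, 0], [0, 0, 0, 0, 0, 0], [0, 0, 0, 0, 0, 0]])

```text
time: 15.15
tool_pos: [0.4915, 0.0918, 0.0983]
ee_rot: [3.141, -0.0, 1.183]
wrist_force: [0.1, 0.2, -3.7]
width: 0.0196
finger_force: 30.0
```

Emit:
drive_tool(commands=[[0, -0.04, 0, 0, 0, 0], [0, -0.03, 0, 0, 0, 0], [0, 0, 0, 0, 0, 0], [0, 0, 0, 0, 0, 0]])

```text
time: 15.65
tool_pos: [0.4889, 0.0928, 0.0983]
ee_rot: [3.142, -0.0, 1.183]
wrist_force: [-0.6, -0.1, -4.7]
width: 0.0196
finger_force: 30.0
```

Emit:
drive_tool(commands=[[0, -0.04, 0, 0, 0, 0], [0, 0, 0, 0, 0, 0], [0, 0, 0, 0, 0, 0]])

```text
time: 16.02
tool_pos: [0.4881, 0.0931, 0.0985]
ee_rot: [3.14, -0.0, 1.183]
wrist_force: [2.9, -1.0, -4.3]
width: 0.0197
finger_force: 30.0
```

A 3 N reaction force shows the foot has reached the stop. I lower it to the floor, press lightly, then open part way and rise.

Emit:
drive_tool(commands=[[0, 0, 0.04, 0, 0, 0], [0, -0.03, 0, 0, 0, 0], [0, 0, 0, 0, 0, 0], [0, 0, 0, 0, 0, 0]])

```text
time: 16.52
tool_pos: [0.4879, 0.0934, 0.0975]
ee_rot: [3.137, -0.001, 1.183]
wrist_force: [5.3, -2.5, -2.7]
width: 0.0192
finger_force: 30.0
```

Emit:
drive_tool(commands=[[0, 0, 0, 0, 0, 0], [0, 0, 0, 0, 0, 0], [0, 0, 0, 0, 0, 0], [0, 0, 0, 0, 0, 0], [0, 0, 0, 0, 0, 0], [0, 0, 0, 0, 0, 0]], gripper=0.4)

```text
time: 17.27
tool_pos: [0.4862, 0.0939, 0.0967]
ee_rot: [-3.141, -0.0, 1.183]
wrist_force: [0.1, -0.0, 0.1]
width: 0.0561
finger_force: 0.0
```

Emit:
drive_tool(commands=[[0, 0, -0.3, 0, 0, 0], [0, 0, -0.6, 0, 0, 0], [0, 0, -0.8, 0, 0, 0], [0, 0, -0.8, 0, 0, 0], [0, 0, -0.5, 0, 0, 0], [0, 0, 0, 0, 0, 0], [0, 0, 0, 0, 0, 0]])

```text
time: 18.15
tool_pos: [0.4859, 0.0938, 0.216]
ee_rot: [-3.141, 0.0, 1.183]
wrist_force: [-0.0, 0.8, -0.6]
width: 0.0562
finger_force: 0.0
```

Run:
```python
from h import *
N=np.array([-U[1],U[0]])
s=snapshot("wrist"); save("w3",s); P=cloud(s).reshape(-1,3); r=s["range_z"].ravel()>0
B=np.c_[(P[:,:2]-O)@U,(P[:,:2]-O)@N]*1000
H=cv2.cvtColor(s["image"],cv2.COLOR_BGR2HSV).reshape(-1,3)
q=P[r&(abs(P[:,2]-.135)<.004)&(abs(B[:,0]-78)<30)&(abs(B[:,1])<30)]
a=cv2.minAreaRect((q[:,:2]*1000).astype(np.float32)); c=np.array(a[0])/1000-O
print("post top",a,q[:,2].mean(),"board",c@U*1000-78,c@N*1000)
w=r&(H[:,1]<60)&(H[:,2]>150)&(abs(P[:,2]-.038)<.005)&(abs(B[:,0]-115)<15)&(abs(B[:,1])<40)
if w.sum()>9: print("stop x",np.percentile(B[w,0],[2,98]),w.sum())
print(get_obs()["tool_pos"],get_obs()["wrist_force"])
```

```text
post top ((486.9717712402344, 92.15725708007812), (19.477664947509766, 19.93282699584961), 67.6473388671875) 0.134670446613966 board 1.7495874420166473 -1.8185411163329985
stop x [112.23184192 123.45369916] 815
[0.48566775 0.09380221 0.21551599] [0.01380065 0.28575041 0.37861862]
```

View pics/w3.png

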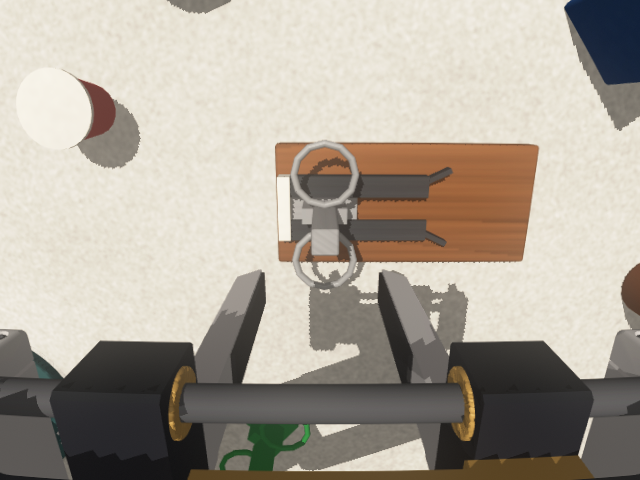

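The wrist view shows the holder upright in the track, with its foot edge against the white stop at (290,208) and the gripper clear. The post centre measures 32.5 mm from the stop face, where half the foot is 32 mm. It also sits on the track's middle line, so I hand in.

```bash
python3 -c "
from bench import close_job; print(close_job())"
```

```text
the job is handed in; nothing more can be done
None
```

The cup holder is mounted in the track, upright, released and within about 1 mm of the end stop by the last wrist-camera measurement; the job is handed in, and no verdict came back.

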